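# Start a facepiece leak test: open the air, hold the test dial at its third notch

### The job

Open the air supply fully by turning the ball valve's handle until it lies along its pipe. Only then turn the leak tester's spring-return dial clockwise past its first two notches to the third (the long mark, not on to the stop beyond it), and finish while holding it there with the gripper's fingers: do not let go. Leave the other things on the bench where they are.

Things in the scene. Friction and masses are not known exactly. Their poses are not given: they have to be found in the camera images.
- valve (a joint): angle of the ball valve's handle: 0 closed (handle square to the pipe), 1.571 open (handle along the pipe), hard stops at both. It opens counter-clockwise seen from above (positive turn about world z) and stays where it is left (stiff, about 0.12 Nm: some 2 N at the grip). It may start up to 0.3 rad open
- valve_pipe: steel pipe with a brass ball valve at its middle, fixed: it rises out of the table, runs level along this body's y for 150 mm (pipe 22 mm thick, its top 56 mm above the table) and goes back down. Origin on the table under the valve; z up. The open handle points along -y
- valve_hinge (a point): point on the valve's vertical turning axis, at the handle's mid-height (99 mm above the table). The handle is a flat steel lever with a black rubber sleeve over its outer part
- valve_grip (a point): middle of the black rubber sleeve on the valve's handle, 72 mm out from the axis, 99 mm above the table; moves with the handle. The sleeve reaches from 42 to 102 mm from the axis, is 18 mm wide and 14 mm thick (92 to 106 mm above the table); nothing below it but the pipe once the handle lies along it
- dial_angle (a joint): angle of the tester's dial: 0 at rest on its stop, notches felt at 0.4, 0.8 and 1.2 rad, hard stop at 1.6. It turns clockwise seen from above (negative turn about world z). A spring (0.12 Nm at rest, 0.26 Nm at the third notch; the notches add or take up to 0.1 Nm) brings it back to 0 whenever it is let go: no notch keeps it
- tester: the fixed leak tester: low grey box, 160 x 160 mm, top 70 mm above the table, dial in the middle of its top, small gauge beside it (top 78 mm high). Origin on the table under the dial's axis. Four thin black marks around the dial show where the nose points at 0 (rest), 0.4, 0.8 and 1.2 rad; the last (third notch) is twice as long
- dial: the dial's black grip bar: from -28 to +40 mm along its x, 16 mm wide (y), 30 mm high (86 to 116 mm above the table), with a white line on top and at its +x end a narrow nose 14 mm longer. Origin on the dial's vertical axis at the bar's underside; z up. Under it a round hub (48 mm across, 74 to 86 mm high) and a flat plate (72 mm across, top 74 mm)
- dial_grip (a point): point on the dial's vertical axis inside the bar, 104 mm above the table: the height to grip
- dial_nose (a point): tip of the bar's nose, 54 mm out from the axis, 92 mm above the table; turns with the dial
- tape: a brown cardboard-cored roll of tape lying flat, ring 90 mm across, 40 mm high; origin at the centre of its underside. Bystander: leave it be
- screwdriver: a screwdriver 170 mm long lying flat; origin at its underside. Bystander: leave it be
- seal: a black rubber ring seal lying flat, 44 mm across, 12 mm high; origin at the centre of its underside. Bystander: leave it be
- filter: a grey round filter cartridge standing on its wide end, 72 mm across, 34 mm high; origin at the centre of its underside. Bystander: leave it be
- bottle: a clear capped bottle, 64 mm across, 170 mm high; origin at the centre of its underside. Bystander: leave it be
Things that resemble listed ones, but are neither listed nor needed, are in the scene too. Leave any red look-alike of the tester alone.

How it is judged:
By the outcome, as a careful person would: the job done as asked, in the order asked, and still so for the second after the job is handed in, while the arm keeps its last pose, push and grip.
It also fails if it takes over 51 s, if anything falls off the work surface, if the arm or the gripper's body presses on something with over 40 N, if the wrist force passes 120 N, or if a joint passes its speed limit or range.

### The arm

A 7-joint arm with a two-finger parallel gripper is mounted at the origin on the work surface. World frame = base frame: x ahead of the robot, y to its left, z up, the work surface at z = 0. Lengths are in m, angles in rad, forces in N, time in s.
With the tool pointing down it reaches from about 0.4 to 0.85 m from the base axis. Payload 10.4 kg.
Tool frame: the origin (TCP) lies midway between the tips of the shut fingers; the grasp point (between the pads) lies 19 mm behind it; z points along the fingers, y is the line along which they close (so a half turn about z gives the same grasp; the last joint's range is limited). The gripper opens to 87 mm and grips with 3 to 60 N. Pads are 19 mm wide; open, the fingers measure 117 mm over their backs; the gripper's body (75 mm by 190 mm) begins 51 mm behind the grasp point.
Start: joints at [-1.155, 0.332, -0.065, 1.46, 0.022, 1.35, -0.088], TCP at [0.266, 0.566, 0.223] pointing down, gripper open.
Joint ranges: [-2.6, 2.6], [-0.5, 2.12], [-1.47, 1.34], [0.16, 2.42], [-1.27, 4.41], [0.06, 2.06], [-2.6, 2.6]. Speed limits (rad/s): [2.22, 2.22, 2.79, 2.79, 3.14, 3.14, 3.14].

### API

Orientations are given as a unit quaternion [x, y, z, w].
In Python, from bench import r gives the robot as it stands.
- The arm moves only by the tool arm_command, never from a script. Its arguments are lists of equal length, an entry for each row: "xyz": the shift along the world's x, y, z in m, a list of three; "rot": the turn, a rotation vector about the world's x, y, z in rad, a list of three. In form: {"xyz": [[tx, ty, tz], ...], "rot": [[ax, ay, az], ...]}. A call has 1 to 20 rows; each row is the pose to reach, as a shift and turn from the pose commanded when the call began; what a row does not reach only later rows make up. A row lasts 1/12 s, in which the tool goes at most 41.7 mm and 7.16 degrees, less where a joint would pass 70% of its speed; a pose out of reach is approached as far as the arm can. A call with a gripper value outside its range is refused whole. "grip" is the opening, from 0 (shut) to 1 (fully open), set as the call begins (left out, the last holds). The fingers move at their own pace and stop on an object; "squeeze" is the grip in N (left out, the last holds). Time passes only in rows, so rows that repeat a pose let the fingers close. It gives the time, the measured TCP pose, the force, the opening and the grip force at its end, in the units of the state.
- r.read_state(): the state, without advancing time (a new reading comes with each control period).
- r.camera(name): name is "side" or "top" or "wrist"; returns the picture (400x640x3 uint8, red, green, blue); there is no depth.
- r.camera_model(name): a dict with "fx", "fy", "cx", "cy" (pixels), "T" (4x4, takes a point from camera to world coordinates). Camera axes: x right, y up, looking along -z (the intrinsics and any distortion apply to the point x, -y, -z); pixel columns grow to the right and rows downward; lengths in m; the calibration is good to about 2 mm. A picture is of the moment at which its call begins: read the wrist's pose just before it. camera_model takes no time and is no camera call; for the wrist camera it gives the pose at the moment of the call.
- r.close_job(): hands the job in; it is judged then, once.
Trained networks look in the newest picture that a camera, given by its name, has taken for a name from the list of things; names that differ only in an ending like _2 or _b are one class to them, and where a whole thing is asked for, a point or a joint stands for the part that bears it (a point fixed in the world has none). Each returns a list of dicts, best first, with "conf" (0 to 1); they miss things now and then, are a little off and sometimes report something else, mostly with a low value. They report only what shows in the picture. A call takes as long as a camera call. They do not tell look-alikes from the thing itself.
- r.look_for(label, camera): "at" ([x, y, z] in m, in the coordinates of the camera as it stood for that picture, good to about 4 mm: the middle of the surface that is visible of it).
- r.spot_point(label, camera): "at" ([x, y, z] in m, in the coordinates of the camera as it stood for that picture, good to about 4 mm: a listed point, or the origin of a listed thing).
The state is a dict: "time": time; "joint_positions": joint angles; "joint_vel": joint speeds; "joint_torque": joint torques, N m; "ee_pos": TCP position; "eef_rot": TCP orientation; "ft_force": force on the tool from outside, world axes, zero at the start; "torque": the same for the moment, N m; "width": finger opening in m; "grip_force": force on a finger pad.
Only numpy, scipy, OpenCV 4.12 (cv2) and the standard library are available. Lean on these libraries where they do the work, as an engineer would, in place of code of your own. Each camera call takes 0.05 s, during which the arm holds its last target. There are 200 camera calls.

## Working session

There is one attempt and no reset: what is moved stays moved. The work goes in short steps, Python scripts to look and compute and a tool call to move; the robot and the scene stay as the last step left them, time stands still between calls to the robot, and variables do not carry over. Pictures are saved under pics/ and viewed, at most 10 in all, crops included, and the job is handed in when it is done.

Besides the shell and the picture viewer there is one more tool, called after "Emit:" by a JSON object that holds its "fn" and its "kwargs", one argument or row to a line. arm_command: Moves the arm, as the interface text tells. Its arguments: {"type":"object","properties":{"xyz":{"type":"array"},"rot":{"type":"array"},"grip":{"type":"number"},"squeeze":{"type":"number"}},"required":["xyz","rot"]}

```bash
mkdir -p pics
cat > h.py <<'E'
from bench import r
import numpy as np, cv2
def W(cam,p):
    T=np.array(r.camera_model(cam)["T"]); return (T@np.r_[p,1])[:3]
def shot(cam,name):
    im=r.camera(cam); cv2.imwrite(f"pics/{name}.png",im[:,:,::-1]); return im
def pts(cam,labels,f='spot_point'):
    for l in labels:
        print(cam,l,[(round(d["conf"],2),W(cam,d["at"]).round(3).tolist()) for d in getattr(r,f)(l,cam)[:3]])
E
python3 - <<'E'
from h import *
a=shot("top","top1"); b=shot("side","side1")
for c in("top","side"): pts(c,["valve_hinge","valve_grip","dial_grip","dial_nose","tester","valve_pipe","bottle"])
s=r.read_state();print(s["time"],s["ee_pos"],s["eef_rot"],s["width"])
E
```

```text
top valve_hinge [(0.52, [0.552, 0.242, 0.102])]
top valve_grip [(0.51, [0.484, 0.271, 0.103])]
top dial_grip [(0.84, [0.316, -0.517, 0.103]), (0.55, [0.522, -0.209, 0.107])]
top dial_nose [(0.57, [0.474, -0.233, 0.096]), (0.57, [0.266, -0.538, 0.091])]
top tester [(0.69, [0.526, -0.208, 0.007]), (0.57, [0.316, -0.513, -0.002])]
top valve_pipe []
top bottle [(0.92, [0.738, 0.008, 0.001])]
side valve_hinge [(0.57, [0.551, 0.242, 0.096]), (0.49, [0.614, 0.199, -0.005])]
side valve_grip [(0.84, [0.486, 0.273, 0.095])]
side dial_grip [(0.73, [0.316, -0.519, 0.093]), (0.64, [0.527, -0.207, 0.101])]
side dial_nose [(0.8, [0.477, -0.228, 0.088]), (0.72, [0.265, -0.534, 0.08])]
side tester [(0.65, [0.313, -0.514, -0.007]), (0.59, [0.529, -0.205, -0.003])]
side valve_pipe [(0.58, [0.558, 0.245, -0.007])]
side bottle [(0.78, [0.739, 0.012, -0.004]), (0.48, [0.585, -0.005, -0.005])]
0.8 [0.26552757 0.56582812 0.2225798 ] [2.17639712e-01 9.76029177e-01 4.92507603e-05 4.52606871e-06] 0.08673167633761504
```

View pics/top1.png

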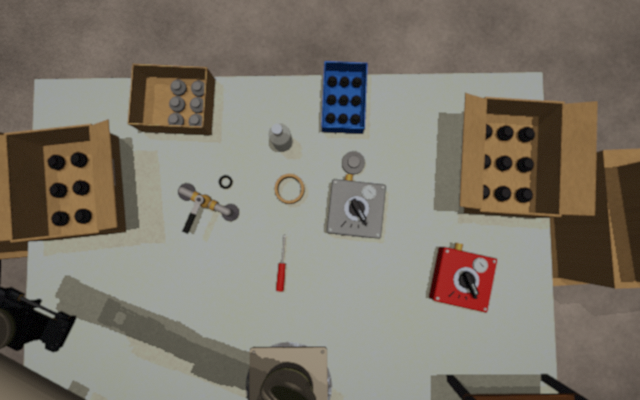

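View pics/side1.png

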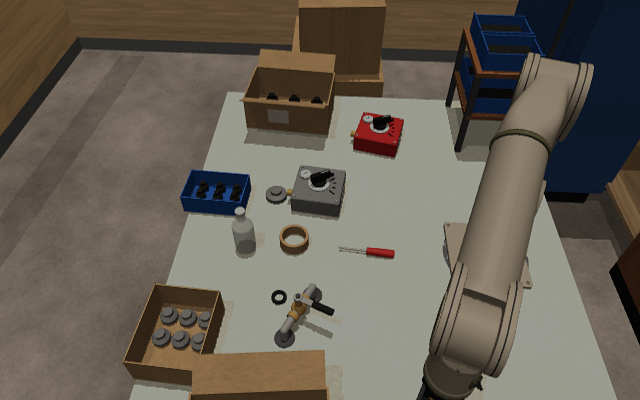

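The two cameras agree. The grey tester is at (0.525,-0.208), which is pixel (357,208) in the top view; the red one at (466,280) is the look-alike. The valve hinge is at about (0.552,0.242), with the handle at 156° and the pipe at about 243°, so it is nearly closed. The tool's closing line is already tangential to the handle.

Emit:
{"fn": "arm_command", "kwargs": {
  "xyz": [
    [0.22,-0.294,-0.05],
    [0.22,-0.294,-0.05],
    [0.22,-0.294,-0.05],
    [0.22,-0.294,-0.05],
    [0.22,-0.294,-0.05],
    [0.22,-0.294,-0.05],
    [0.22,-0.294,-0.05],
    [0.22,-0.294,-0.05],
    [0.22,-0.294,-0.05],
    [0.22,-0.294,-0.05],
    [0.22,-0.294,-0.05],
    [0.22,-0.294,-0.05],
    [0.22,-0.294,-0.05],
    [0.22,-0.294,-0.05],
    [0.22,-0.294,-0.05]
  ],
  "rot": [
    [0,0,0.01],
    [0,0,0.01],
    [0,0,0.01],
    [0,0,0.01],
    [0,0,0.01],
    [0,0,0.01],
    [0,0,0.01],
    [0,0,0.01],
    [0,0,0.01],
    [0,0,0.01],
    [0,0,0.01],
    [0,0,0.01],
    [0,0,0.01],
    [0,0,0.01],
    [0,0,0.01]
  ],
  "grip": 0.65
}}

```text
time: 2.05
ee_pos: [0.4849, 0.273, 0.1727]
eef_rot: [0.212, 0.977, 0.0, -0.0]
ft_force: [-0.6, 0.1, 0.2]
width: 0.0564
grip_force: 0.0
```

Run:
```python
from h import *
s=r.read_state();print(s["time"],s["ee_pos"],s["eef_rot"],s["width"],s["joint_positions"])
shot("wrist","w1"); pts("wrist",["valve_hinge","valve_grip","valve_pipe"])
T=np.array(r.camera_model("wrist")["T"]);print(T.round(3))
```

```text
2.05 [0.4848768  0.27299074 0.17269846] [ 2.11739250e-01  9.77326170e-01  2.11149331e-04 -4.54595540e-05] 0.05635726605131373 [-0.72139586  0.21226774  0.14490853  1.72140027 -0.03290708  1.21002586
  0.57600448]
wrist valve_hinge [(0.71, [0.553, 0.246, 0.099])]
wrist valve_grip [(0.59, [0.486, 0.275, 0.101])]
wrist valve_pipe [(0.74, [0.557, 0.242, -0.001])]
[[ 0.414 -0.867 -0.277  0.409]
 [ 0.91   0.395  0.126  0.307]
 [ 0.    -0.304  0.953  0.335]
 [ 0.     0.     0.     1.   ]]
```

View pics/w1.png

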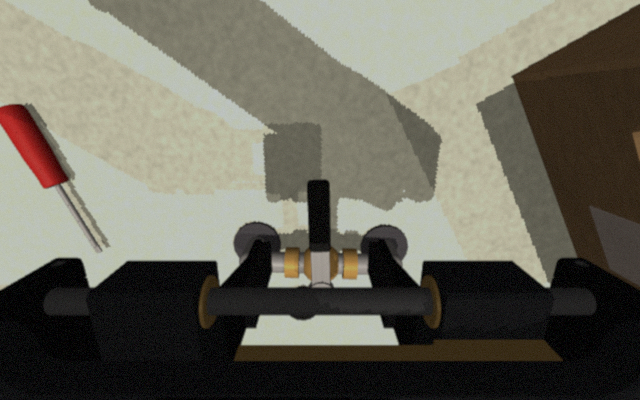

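The wrist view shows the handle (col 318) centred between the fingers and square to the pipe (row 263). I'll descend and grip.

Emit:
{"fn": "arm_command", "kwargs": {
  "xyz": [
    [0,0,-0.035],
    [0,0,-0.07],
    [0.001,0.001,-0.093],
    [0.001,0.001,-0.093],
    [0.001,0.001,-0.093]
  ],
  "rot": [
    [0,0,0],
    [0,0,0],
    [0,0,0],
    [0,0,0],
    [0,0,0]
  ]
}}

```text
time: 2.67
ee_pos: [0.486, 0.2726, 0.0793]
eef_rot: [0.213, 0.977, -0.001, -0.001]
ft_force: [-0.6, 0.3, 1.2]
width: 0.0567
grip_force: 0.0
```

Emit:
{"fn": "arm_command", "kwargs": {
  "xyz": [
    [0,0,0],
    [0,0,0],
    [0,0,0],
    [0,0,0],
    [0,0,0],
    [0,0,0]
  ],
  "rot": [
    [0,0,0],
    [0,0,0],
    [0,0,0],
    [0,0,0],
    [0,0,0],
    [0,0,0]
  ],
  "grip": 0,
  "squeeze": 15
}}

```text
time: 3.17
ee_pos: [0.4867, 0.2729, 0.08]
eef_rot: [0.213, 0.977, 0.0, 0.0]
ft_force: [-0.6, 1.2, -0.5]
width: 0.0244
grip_force: 0.0
```

Run:
```python
from h import *
from scipy.spatial.transform import Rotation as R
s=r.read_state();p=s["ee_pos"];print(p,s["width"],s["grip_force"],s["ft_force"])
h=np.array([.552,.243]);v=p[:2]-h;print(v,np.hypot(*v),np.degrees(np.arctan2(v[1],v[0])))
for k in range(1,17):
    a=.1*k; c,q=np.cos(a),np.sin(a); d=np.array([[c,-q],[q,c]])@v-v; print(f"[{d[0]:.3f}, {d[1]:.3f}, 0], a={a:.1f}")
```

```text
[0.48668741 0.27292944 0.08001641] 0.024368101377528737 0.0 [-0.60822963  1.17397378 -0.49370842]
[-0.06531259  0.02992944] 0.07184361555839823 155.38042258702913
[-0.003, -0.007, 0], a=0.1
[-0.005, -0.014, 0], a=0.2
[-0.006, -0.021, 0], a=0.3
[-0.006, -0.028, 0], a=0.4
[-0.006, -0.035, 0], a=0.5
[-0.005, -0.042, 0], a=0.6
[-0.004, -0.049, 0], a=0.7
[-0.002, -0.056, 0], a=0.8
[0.001, -0.062, 0], a=0.9
[0.005, -0.069, 0], a=1.0
[0.009, -0.075, 0], a=1.1
[0.014, -0.080, 0], a=1.2
[0.019, -0.085, 0], a=1.3
[0.025, -0.089, 0], a=1.4
[0.031, -0.093, 0], a=1.5
[0.037, -0.096, 0], a=1.6
```

Emit:
{"fn": "arm_command", "kwargs": {
  "xyz": [
    [0,0,0],
    [0,0,0],
    [0,0,0],
    [0,0,0],
    [-0.003,-0.007,0],
    [-0.005,-0.014,0],
    [-0.006,-0.021,0],
    [-0.006,-0.028,0],
    [-0.006,-0.035,0],
    [-0.005,-0.042,0],
    [-0.004,-0.049,0],
    [-0.002,-0.056,0],
    [-0.002,-0.056,0]
  ],
  "rot": [
    [0,0,0],
    [0,0,0],
    [0,0,0],
    [0,0,0],
    [0,0,0.1],
    [0,0,0.2],
    [0,0,0.3],
    [0,0,0.4],
    [0,0,0.5],
    [0,0,0.6],
    [0,0,0.7],
    [0,0,0.8],
    [0,0,0.8]
  ]
}}

```text
time: 4.25
ee_pos: [0.4857, 0.2159, 0.0798]
eef_rot: [-0.186, 0.983, 0.0, 0.001]
ft_force: [3.1, 2.2, -1.7]
width: 0.018
grip_force: 15.1
```

Run:
```python
from h import *
s=r.read_state();p=s["ee_pos"];print(s["torque"],s["joint_positions"].round(2))
h=np.array([.552,.243]);v=p[:2]-h;print(v,np.hypot(*v),np.degrees(np.arctan2(v[1],v[0])), 2*np.degrees(np.arctan2(s["eef_rot"][1],s["eef_rot"][0])))
```

```text
[ 0.50957582 -0.60355604  0.16182956] [-0.55  0.26  0.06  1.88 -0.02  1.01  1.45]
[-0.06632955 -0.02710432] 0.07165370477258982 -157.7735428267396 201.44973335134847
```

Emit:
{"fn": "arm_command", "kwargs": {
  "xyz": [
    [0.003,-0.006,0],
    [0.007,-0.013,0],
    [0.011,-0.019,0],
    [0.016,-0.024,0],
    [0.021,-0.029,0],
    [0.027,-0.033,0],
    [0.033,-0.037,0],
    [0.039,-0.04,0],
    [0.039,-0.04,0],
    [0.039,-0.04,0]
  ],
  "rot": [
    [0,0,0.1],
    [0,0,0.2],
    [0,0,0.3],
    [0,0,0.4],
    [0,0,0.5],
    [0,0,0.6],
    [0,0,0.7],
    [0,0,0.8],
    [0,0,0.8],
    [0,0,0.8]
  ]
}}

```text
time: 5.08
ee_pos: [0.5215, 0.1784, 0.0794]
eef_rot: [-0.552, 0.834, 0.002, -0.001]
ft_force: [-8.1, 3.1, 8.6]
width: 0.0182
grip_force: 14.7
```

Run:
```python
from h import *
s=r.read_state();p=s["ee_pos"];print(s["torque"],s["joint_positions"].round(2))
h=np.array([.552,.243]);v=p[:2]-h;print(v,np.hypot(*v),np.degrees(np.arctan2(v[1],v[0])), 2*np.degrees(np.arctan2(s["eef_rot"][1],s["eef_rot"][0])))
shot("wrist","w2"); pts("wrist",["valve_hinge","valve_grip"])
```

```text
[ 0.57627075  2.07140632 -0.15120388] [-0.4   0.3  -0.02  1.82  0.    1.03  2.33]
[-0.03048213 -0.06457613] 0.07140893613132304 -115.268902420789 246.97907537241667
wrist valve_hinge []
wrist valve_grip [(0.95, [0.517, 0.18, 0.104])]
```

View pics/w2.png

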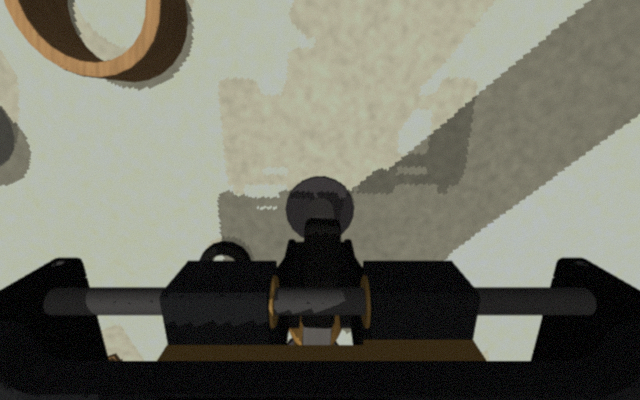

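The force is tangential (8.7 N against about 2 N of friction) and the handle is at 245°, along the pipe, so it looks to be on the stop. I'll push a little more to confirm.

Emit:
{"fn": "arm_command", "kwargs": {
  "xyz": [
    [0.003,-0.001,0],
    [0.005,-0.002,0],
    [0.005,-0.002,0],
    [0.005,-0.002,0]
  ],
  "rot": [
    [0,0,0],
    [0,0,0],
    [0,0,0],
    [0,0,0]
  ]
}}

```text
time: 5.57
ee_pos: [0.5218, 0.1784, 0.0789]
eef_rot: [-0.553, 0.833, 0.004, -0.005]
ft_force: [-28.7, 4.9, 18.8]
width: 0.0184
grip_force: 14.7
```

That's the hard stop. I'll ease off the push, open, lift and head to the dial.

Emit:
{"fn": "arm_command", "kwargs": {
  "xyz": [
    [-0.005,0.002,0],
    [-0.005,0.002,0]
  ],
  "rot": [
    [0,0,0],
    [0,0,0]
  ]
}}

```text
time: 5.73
ee_pos: [0.5216, 0.1785, 0.0791]
eef_rot: [-0.552, 0.834, 0.001, -0.001]
ft_force: [-7.5, 5.3, 2.9]
width: 0.0179
grip_force: 14.9
```

Emit:
{"fn": "arm_command", "kwargs": {
  "xyz": [
    [0,0,0],
    [0,0,0],
    [0,0,0],
    [0,0,0],
    [0,0,0.03],
    [0,0,0.06],
    [0,0,0.1],
    [0,0,0.12],
    [0,0,0.12]
  ],
  "rot": [
    [0,0,0],
    [0,0,0],
    [0,0,0],
    [0,0,0],
    [0,0,0],
    [0,0,0],
    [0,0,0],
    [0,0,0],
    [0,0,0]
  ],
  "grip": 0.65
}}

```text
time: 6.48
ee_pos: [0.5261, 0.1773, 0.2051]
eef_rot: [-0.552, 0.834, -0.001, 0.004]
ft_force: [0.5, 0.3, -0.1]
width: 0.0558
grip_force: 0.0
```

Run:
```python
from h import *
shot("wrist","w3"); pts("wrist",["valve_hinge","valve_grip","valve_pipe"])
r.camera("top");pts("top",["valve_hinge","valve_grip"])
s=r.read_state();print(s["time"],s["ee_pos"],s["eef_rot"])
```

```text
wrist valve_hinge [(0.8, [0.549, 0.244, 0.095])]
wrist valve_grip [(0.87, [0.516, 0.181, 0.094])]
wrist valve_pipe [(0.84, [0.549, 0.239, -0.008])]
top valve_hinge []
top valve_grip [(0.41, [0.519, 0.177, 0.104])]
6.8333 [0.52302186 0.17651297 0.19833093] [-5.52613744e-01  8.33436795e-01  1.93581321e-04 -1.05837702e-03]
```

View pics/w3.png

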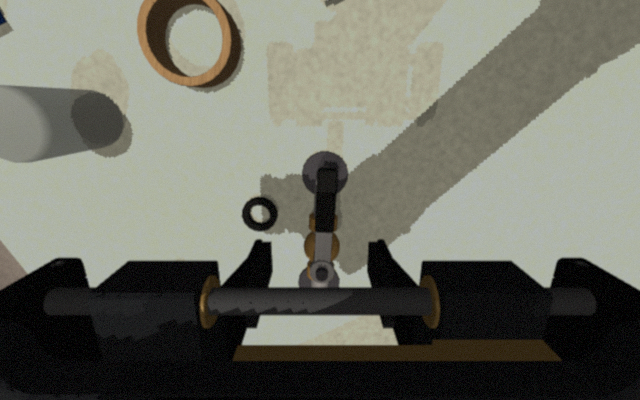

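The handle lies along the pipe (col 322–326). Now to the dial, turning -0.74 rad on the way.

Emit:
{"fn": "arm_command", "kwargs": {
  "xyz": [
    [0.002,-0.035,0],
    [0.002,-0.07,0],
    [0.002,-0.105,0],
    [0.002,-0.14,0],
    [0.002,-0.175,0],
    [0.002,-0.21,0],
    [0.002,-0.245,0],
    [0.002,-0.28,0],
    [0.002,-0.315,0],
    [0.002,-0.35,0],
    [0.002,-0.384,0],
    [0.002,-0.384,0],
    [0.002,-0.384,0],
    [0.002,-0.384,0]
  ],
  "rot": [
    [0,0,-0.07],
    [0,0,-0.14],
    [0,0,-0.21],
    [0,0,-0.28],
    [0,0,-0.35],
    [0,0,-0.42],
    [0,0,-0.49],
    [0,0,-0.56],
    [0,0,-0.63],
    [0,0,-0.7],
    [0,0,-0.74],
    [0,0,-0.74],
    [0,0,-0.74],
    [0,0,-0.74]
  ]
}}

```text
time: 8.0
ee_pos: [0.5254, -0.2066, 0.1989]
eef_rot: [-0.214, 0.977, 0.0, -0.001]
ft_force: [0.3, 1.3, 0.2]
width: 0.0567
grip_force: 0.0
```

Run:
```python
from h import *
s=r.read_state();print(s["time"],s["ee_pos"],2*np.degrees(np.arctan2(s["eef_rot"][1],s["eef_rot"][0]))-90,s["joint_positions"].round(2))
shot("wrist","w4"); pts("wrist",["dial_grip","dial_nose","tester","dial"])
```

```text
8.0 [ 0.52536744 -0.20662613  0.19885622] 114.72980851287531 [ 0.    0.21  0.34  1.67 -0.07  1.27  2.36]
wrist dial_grip [(0.63, [0.522, -0.2, 0.102]), (0.49, [0.591, -0.007, 0.003])]
wrist dial_nose [(0.94, [0.481, -0.232, 0.088])]
wrist tester [(0.7, [0.361, 0.019, 0.001]), (0.61, [0.523, -0.209, 0.002])]
wrist dial [(0.75, [0.523, -0.211, 0.088])]
```

View pics/w4.png

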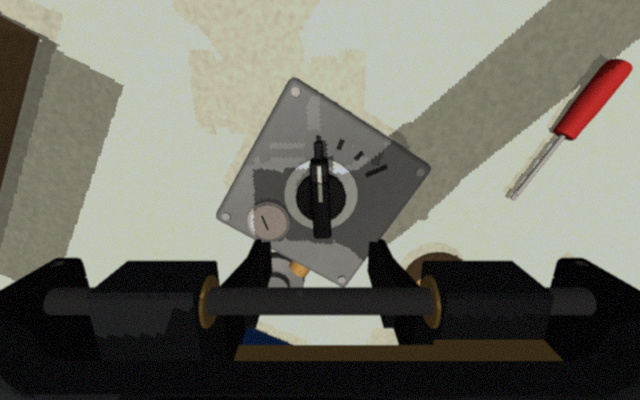

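The bar is vertical at col 320, centred between the fingers; the long third mark is at (376,170). I'll descend and grip firmly, with the tips clear of the hub.

Emit:
{"fn": "arm_command", "kwargs": {
  "xyz": [
    [0,0,-0.035],
    [0,0,-0.07],
    [0,0,-0.1],
    [0,0,-0.11],
    [0,0,-0.11],
    [0,0,-0.11]
  ],
  "rot": [
    [0,0,0],
    [0,0,0],
    [0,0,0],
    [0,0,0],
    [0,0,0],
    [0,0,0]
  ]
}}

```text
time: 8.75
ee_pos: [0.526, -0.2071, 0.0906]
eef_rot: [-0.214, 0.977, -0.0, 0.0]
ft_force: [-0.2, -0.1, 0.4]
width: 0.0565
grip_force: 0.0
```

Emit:
{"fn": "arm_command", "kwargs": {
  "xyz": [
    [0,0,0],
    [0,0,0],
    [0,0,0],
    [0,0,0],
    [0,0,0],
    [0,0,0],
    [0,0,0],
    [0,0,0],
    [0,0,0],
    [0,0,0],
    [0,0,0]
  ],
  "rot": [
    [0,0,0],
    [0,0,0],
    [0,0,0],
    [0,0,0],
    [0,0,0],
    [0,0,0],
    [0,0,0],
    [0,0,0],
    [0,0,0],
    [0,0,0],
    [0,0,0]
  ],
  "grip": 0,
  "squeeze": 50
}}

```text
time: 9.67
ee_pos: [0.525, -0.2056, 0.0896]
eef_rot: [-0.215, 0.977, 0.001, -0.001]
ft_force: [-5.6, 5.6, 6.3]
width: 0.0159
grip_force: 49.6
```

Run:
```python
from h import *
s=r.read_state();print(s["ee_pos"],2*np.degrees(np.arctan2(s["eef_rot"][1],s["eef_rot"][0]))-90,s["torque"])
```

```text
[ 0.52500193 -0.20561592  0.08964866] 114.77410220638657 [1.43052288 1.15128433 0.15203829]
```

Emit:
{"fn": "arm_command", "kwargs": {
  "xyz": [
    [0,0.001,0],
    [0,0.001,0],
    [0,0.001,0],
    [0,0.001,0],
    [0,0.001,0],
    [0,0.001,0],
    [0,0.001,0],
    [0,0.001,0],
    [0,0.001,0],
    [0,0.001,0],
    [0,0.001,0],
    [0,0.001,0],
    [0,0.001,0],
    [0,0.001,0]
  ],
  "rot": [
    [0,0,-0.1],
    [0,0,-0.2],
    [0,0,-0.3],
    [0,0,-0.4],
    [0,0,-0.5],
    [0,0,-0.6],
    [0,0,-0.7],
    [0,0,-0.8],
    [0,0,-0.9],
    [0,0,-1.0],
    [0,0,-1.1],
    [0,0,-1.15],
    [0,0,-1.15],
    [0,0,-1.15]
  ]
}}

```text
time: 10.83
ee_pos: [0.525, -0.2064, 0.0896]
eef_rot: [0.351, 0.936, -0.0, -0.0]
ft_force: [-5.2, -1.1, 4.7]
width: 0.0152
grip_force: 49.6
```

Run:
```python
from h import *
s=r.read_state();print(s["time"],s["ee_pos"],2*np.degrees(np.arctan2(s["eef_rot"][1],s["eef_rot"][0]))-90,s["torque"],s["grip_force"])
shot("wrist","w5"); pts("wrist",["dial_grip","dial_nose"])
im=shot("top","t5"); pts("top",["dial_grip","dial_nose"])
```

```text
10.8333 [ 0.52495183 -0.20642477  0.08963954] 48.9227576846159 [-0.034805    1.07105846  0.20232995] 49.613644648343325
wrist dial_grip [(0.69, [0.524, -0.201, 0.102])]
wrist dial_nose [(0.76, [0.486, -0.173, 0.088])]
top dial_grip [(0.69, [0.312, -0.52, 0.103])]
top dial_nose [(0.84, [0.265, -0.536, 0.093])]
```

View pics/w5.png

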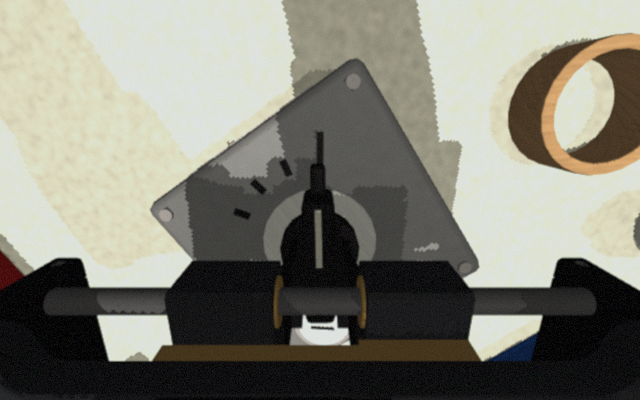

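The nose (317,175) points almost at the long mark (320,148). I'll measure the angles.

Run:
```python
from h import *
m=r.camera_model("wrist");T=np.array(m["T"]);print({k:v for k,v in m.items() if k!="T"})
def bp(u,v,z):
    d=T[:3,:3]@np.array([(u-m["cx"])/m["fx"],-(v-m["cy"])/m["fy"],-1]);o=T[:3,3];return (o+d*(z-o[2])/d[2])[:2]
g=cv2.cvtColor(cv2.imread("pics/w5.png"),cv2.COLOR_BGR2GRAY)
c=np.array([.525,-.2064])
ang=lambda p:round(float(np.degrees(np.arctan2(*(p-c)[::-1]))%360),1)
for row in list(range(130,200,5)):
    xs=np.where(g[row,300:340]<45)[0]+300
    if len(xs): z=.07 if row<164 else .098; p=bp(xs.mean(),row,z);print(row,xs.min(),xs.max(),p.round(4),ang(p),round(np.hypot(*(p-c)),3))
for row in range(212,265,8):
    xs=np.where(g[row,305:335]>110)[0]+305
    if len(xs): p=bp(xs.mean(),row,.116);print("line",row,xs.mean(),p.round(4),ang(p))
for n,q in(("rest",(242,214)),("0.4",(258,187)),("0.8",(286,168)),("1.2",(320,148))):
    p=bp(*q,.07);print(n,ang(p),p.round(3))
cv2.imwrite("pics/w5c.png",cv2.resize(cv2.imread("pics/w5.png")[120:290,220:380],None,fx=3.5,fy=3.5,interpolation=cv2.INTER_CUBIC))
```

```text
{'fx': 307.7757975208837, 'fy': 307.7757975208837, 'cx': 319.39236198393627, 'cy': 203.32683810640353}
135 317 322 [ 0.4738 -0.1616] 138.8 0.068
140 317 322 [ 0.476  -0.1635] 138.8 0.065
145 317 322 [ 0.4781 -0.1654] 138.8 0.062
150 317 322 [ 0.4803 -0.1673] 138.8 0.059
155 317 322 [ 0.4826 -0.1692] 138.8 0.056
160 317 322 [ 0.4848 -0.1712] 138.8 0.053
165 311 323 [ 0.4823 -0.1707] 140.1 0.056
170 310 324 [ 0.4842 -0.1723] 140.1 0.053
175 310 324 [ 0.4862 -0.174 ] 140.2 0.051
180 310 324 [ 0.4882 -0.1758] 140.3 0.048
185 310 324 [ 0.4902 -0.1775] 140.3 0.045
190 306 330 [ 0.4925 -0.1789] 139.7 0.043
195 304 331 [ 0.4944 -0.1808] 140.2 0.04
line 212 318.0 [ 0.4969 -0.1826] 139.7
line 220 316.0 [ 0.4993 -0.1859] 141.4
line 228 317.5 [ 0.5029 -0.1881] 140.4
line 236 317.0 [ 0.5058 -0.191 ] 141.2
line 252 317.0 [ 0.5122 -0.1966] 142.4
rest 207.2 [ 0.479 -0.23 ]
0.4 184.4 [ 0.473 -0.21 ]
0.8 161.2 [ 0.475 -0.189]
1.2 138.5 [ 0.48  -0.166]
```

View pics/w5c.png

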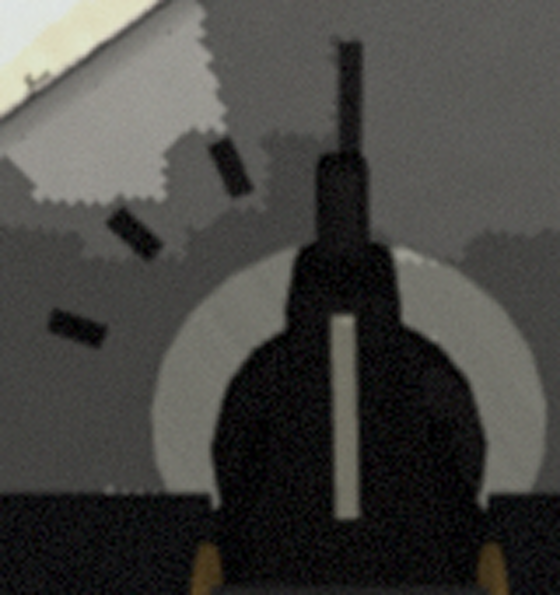

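The dial is about 1.5° short of the mark, so I'll turn it a touch further.

Emit:
{"fn": "arm_command", "kwargs": {
  "xyz": [
    [0,0,0],
    [0,0,0],
    [0,0,0],
    [0,0,0],
    [0,0,0],
    [0,0,0]
  ],
  "rot": [
    [0,0,-0.02],
    [0,0,-0.03],
    [0,0,-0.03],
    [0,0,-0.03],
    [0,0,-0.03],
    [0,0,-0.03]
  ]
}}

```text
time: 11.63
ee_pos: [0.5249, -0.2065, 0.0897]
eef_rot: [0.365, 0.931, -0.0, -0.0]
ft_force: [-4.9, -0.8, 5.3]
width: 0.0158
grip_force: 49.6
```

Run:
```python
from h import *
s=r.read_state();print(s["time"],s["ee_pos"],2*np.degrees(np.arctan2(s["eef_rot"][1],s["eef_rot"][0]))-90,s["torque"],s["grip_force"])
shot("wrist","w6");m=r.camera_model("wrist");T=np.array(m["T"])
def bp(u,v,z):
    d=T[:3,:3]@np.array([(u-m["cx"])/m["fx"],-(v-m["cy"])/m["fy"],-1]);o=T[:3,3];return (o+d*(z-o[2])/d[2])[:2]
g=cv2.cvtColor(cv2.imread("pics/w6.png"),cv2.COLOR_BGR2GRAY)
c=np.array([.525,-.2064])
for row in (140,150,160,170,180,185):
    xs=np.where(g[row,300:340]<45)[0]+300; p=bp(xs.mean(),row,.07 if row<164 else .098)-c;print(row,xs.min(),xs.max(),np.degrees(np.arctan2(p[1],p[0])).round(1))
r.camera("side");pts("side",["valve_grip","valve_hinge"])
```

```text
11.6333 [ 0.52492823 -0.2064511   0.08966437] 47.229290027335026 [-0.06537034  1.03855563  0.2732505 ] 49.62412633001804
140 314 319 138.7
150 314 319 138.8
160 314 319 139.0
170 310 324 138.4
180 310 324 138.6
185 310 324 138.7
side valve_grip [(0.66, [0.519, 0.18, 0.095])]
side valve_hinge [(0.8, [0.553, 0.241, 0.097]), (0.71, [0.528, -0.204, 0.1]), (0.61, [0.741, 0.016, -0.003])]
```

The nose is on the long mark (138.6° against 138.8°), the torque is 0.27 Nm against 0.26 Nm expected, and the valve is still open. I'll hand in while holding.

```bash
python3 -c "
from bench import r
print(r.close_job())"
```

```text
the job is handed in; nothing more can be done
None
```

The job is handed in at about 12 s: the ball valve was turned fully open onto its stop first, then the grey tester's dial was turned to the third (long) mark and was still gripped there at hand-in.

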